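# Put the flooring sample on display, face out

### The job

Take the wooden flooring sample out of the black slotted block and put it in the pocket of the leaning metal display stand with its plain finished face outwards and up towards the customer and its grooved underside against the back panel, resting fully home on the ledge and flat against the panel. Do not drop or fling it, and leave the books, phone, stapler and calculator where they are.

Things in the scene. Friction and masses are not known exactly. Their poses are not given: they have to be found in the camera images.
- sample: Pale oak flooring sample, 160 mm long (z), 90 wide (y), 16 thick (x), 0.11 to 0.23 kg. It starts standing on end in the slotted block, at any yaw. Origin: centre of its lower end; z up its length; +x points out of the plain finished face, -x out of the underside with four lengthwise grooves (9 mm wide, 5 deep; ribs flush at x = -8 mm). Either end may finish on the ledge.
- sample_mid (a point): The centre of the sample's solid, 80 mm from either end.
- block: Fixed black slotted block, 80 (x) x 130 (y) x 45 mm high, origin at the centre of its underside. The slot in its top, 20 mm (x) by 96 mm (y), has its floor 10 mm above the desk; the sample stands in it with 125 mm showing. Same yaw as the sample at the start.
- stand: Fixed aluminium display stand that carries the pocket. Origin: under its foot, which spans x -70 to +80 mm, 120 mm in y. It faces its own +x, away from the robot to within 0.3 rad. Two posts behind the panel at x = -20 mm are 90 mm high. The pocket's side walls are 98 mm apart, 60 high, 22 deep; the ledge is 22 deep, with a front lip 5 thick and 10 high.
- pocket: Leaning pocket of the stand. Origin: on the ledge at mid width, against the panel; 45 mm ahead (+x) of the stand's origin, 30 above the desk. z runs up the panel, which leans back 40 degrees from upright and ends at z = 100 mm; x points out of the panel (forward and up), y along the ledge. A sample fully home has its +x along the pocket's and its centre at pocket (8, 0, 80) mm.
- books: Stack of blue receipt books, 150 x 210 x 36 mm, bystander; origin at the centre of its underside.
- phone: Mobile phone lying flat, 148 (x) x 72 (y) x 9 mm, bystander; origin at the centre of its underside.
- stapler: Desk stapler, 150 (x) x 40 (y) x 55 mm, bystander; origin at the centre of its underside.
- calculator: Desk calculator, 180 (x) x 110 (y) x 26 mm, bystander; origin at the centre of its underside.
There are look-alikes about, which are no part of the job. Of the things that look like the sample, the largest one is meant. Several things look just like the stand: the one meant starts nearest to the robot's base.

How it is judged:
By the outcome, as a careful person would: the job done as asked, in the order asked, and still so for the second after the job is handed in, with the robot touching nothing.
It also fails if it takes over 38 s, if anything falls off the work surface, if the arm or the gripper's body presses on something with over 40 N, if the wrist force passes 120 N, or if a joint passes its speed limit or range.

### The arm

A 6-joint arm with a two-finger parallel gripper is mounted at the origin on the work surface. World frame = base frame: x ahead of the robot, y to its left, z up, the work surface at z = 0. Lengths are in mm, angles in rad, forces in N, time in s.
With the tool pointing down it reaches from about 350 to 975 mm from the base axis. Payload 7.1 kg.
Tool frame: the origin (TCP) lies on the front face of the gripper's body, between the roots of the fingers; the fingertips stand 80 mm ahead of it and the grasp point (between the pads) lies 61 mm ahead of it (env.tips_ahead is the distance from the TCP to the fingertips, in mm); z points along the fingers, y is the line along which they close (so a half turn about z gives the same grasp; the last joint's range is limited). The gripper opens to 88 mm and grips with 3 to 60 N. Pads are 20 mm wide; open, the fingers measure 115 mm over their backs; the gripper's body (75 mm by 178 mm) begins 61 mm behind the grasp point.
Start: joints at [1.242, 0.423, 1.63, -0, 1.089, -0.019], TCP at [190.511, 595.24, 302.675] pointing down, gripper open.
Joint ranges: [-3, 3], [-0.9, 2.11], [0.09, 2.58], [-1.31, 4.45], [0.11, 2.69], [-2.54, 2.54]. Speed limits (rad/s): [2.39, 2.39, 3.01, 3.14, 3.14, 3.14].

### API

Orientations are given as a unit quaternion [x, y, z, w].
In Python, from station import env, set_gripper, viewer, workorder gives the robot as it stands. Calls block until the motion is done:
- env.reach(position, orientation): joint-space move of the TCP to a pose.
- env.move_l(position, rot=None, rate=150, f_stop=None): straight line of the TCP; rot=None keeps the orientation; rate is the mean speed in mm/s. With f_stop (N) it stops when the force on the tool has changed by that much, and returns True; else False.
- env.move_joints(angles): joint-space move.
- set_gripper(opening): finger opening in mm; the grip force is fixed at half the most; returns when the fingers have stopped.
- env.hold(seconds).
- env.ik(position, orientation): joint angles nearest the present ones, or None.
- env.read_state(): the state.
- viewer.camera(name): name is "side" or "top"; returns the picture (384x512x3 uint8, blue, green, red); there is no depth.
- viewer.camera_params(name): a dict with "fx", "fy", "cx", "cy" (pixels), "dist" ([k1, k2, p1, p2, k3] as OpenCV has them; the pictures are not rectified), "pose" (4x4, takes a point from camera to world coordinates). Camera axes: x right, y up, looking along -z (the intrinsics and any distortion apply to the point x, -y, -z); pixel columns grow to the right and rows downward; lengths in mm; the calibration is good to about 2 mm. A picture is of the moment at which its call begins. camera_params takes no time and is no camera call.
A pose or a line that the arm cannot do raises env.IKError and nothing moves.
- workorder.sign_off(): hands the job in; it is judged then, once.
The state is a dict: "time_s": time; "qpos": joint angles; "dq": joint speeds; "tau": joint torques, N m; "tool_pos": TCP position; "orientation": TCP orientation; "force": force on the tool from outside, world axes, zero at the start; "wrist_torque": the same for the moment, N m; "width": finger opening in mm; "grip_force": force on a finger pad.
Only numpy, scipy, OpenCV 4.12 (cv2) and the standard library are available. Lean on these libraries where they do the work, as an engineer would, in place of code of your own. Each camera call takes 0.05 s, during which the arm holds its last target. There are 200 camera calls.

## Working session

There is one attempt and no reset: what is moved stays moved. The work goes in short steps, each a Python script; the robot and the scene stay as the last script left them, time stands still between calls to the robot, and variables do not carry over. Pictures are saved under pics/ and viewed, at most 10 in all, crops included, and the job is handed in when it is done.

```bash
mkdir -p pics; ls; python3 - <<'E'
from station import env, set_gripper, viewer, workorder
import cv2,numpy as np
for n in("side","top"):
    im=viewer.camera(n); cv2.imwrite(f"pics/{n}0.png",im)
    p=viewer.camera_params(n); print(n,{k:(np.round(v,3).tolist()) for k,v in p.items()})
a=cv2.imread("pics/top0.png");cv2.imwrite("pics/top0b.png",cv2.resize(a,(800,600),interpolation=cv2.INTER_CUBIC))
a=cv2.imread("pics/side0.png");cv2.imwrite("pics/side0b.png",cv2.resize(a,(800,600),interpolation=cv2.INTER_CUBIC))
print(env.read_state())
E
```

```text
pics
side {'fx': 427.092, 'fy': 427.092, 'cx': 255.354, 'cy': 183.627, 'dist': [-0.053, 0.0, 0.0, 0.0, 0.0], 'pose': [[0.961, 0.18, -0.212, 285.344], [-0.278, 0.582, -0.764, -959.26], [-0.014, 0.793, 0.609, 880.955], [0.0, 0.0, 0.0, 1.0]]}
top {'fx': 469.534, 'fy': 469.534, 'cx': 256.447, 'cy': 187.941, 'dist': [-0.192, 0.0, 0.0, 0.0, 0.0], 'pose': [[-0.013, 0.991, -0.136, 367.707], [-1.0, -0.015, -0.014, -1.381], [-0.016, 0.136, 0.991, 1479.733], [0.0, 0.0, 0.0, 1.0]]}
{'time_s': 0.1, 'qpos': array([ 1.24202208e+00,  4.23758527e-01,  1.63060006e+00, -6.66474354e-06,
        1.08862394e+00, -1.90416082e-02]), 'dq': array([ 0.00106629, -0.00136233, -0.00164005,  0.00092126, -0.00195027,
        0.00035464]), 'tau': array([-7.42397278e-04, -5.45613885e+01, -2.74325806e+01,  6.44512614e-02,
        1.88557827e-02, -5.80627147e-05]), 'tool_pos': array([190.37678333, 594.88584088, 301.9883545 ]), 'orientation': array([ 1.54246452e-01,  9.88032160e-01, -6.84967289e-04, -1.17340275e-04]), 'force': array([ 0.15731658, -0.08059433, -0.17183292]), 'wrist_torque': array([-0.00776614, -0.03436213, -0.01335291]), 'grip_force': 0.0, 'width': 87.97984189658214}
```

View pics/top0b.png

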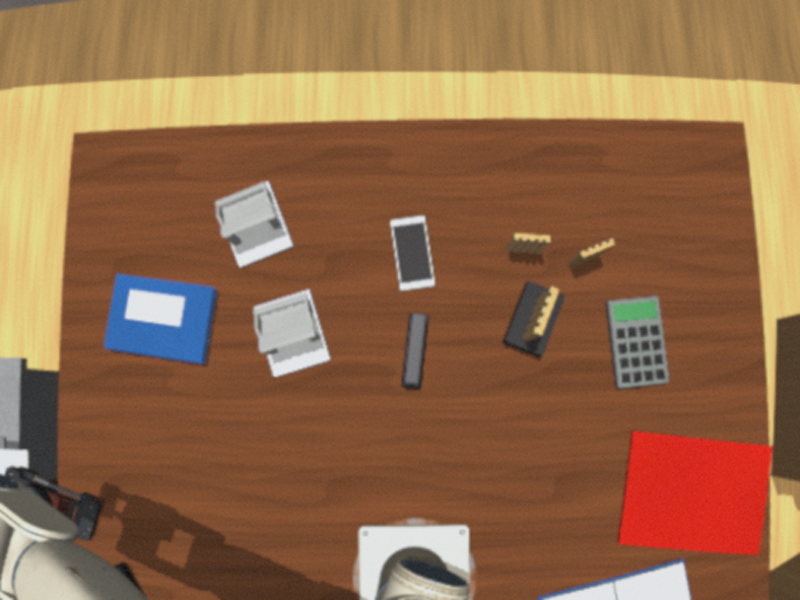

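View pics/side0b.png

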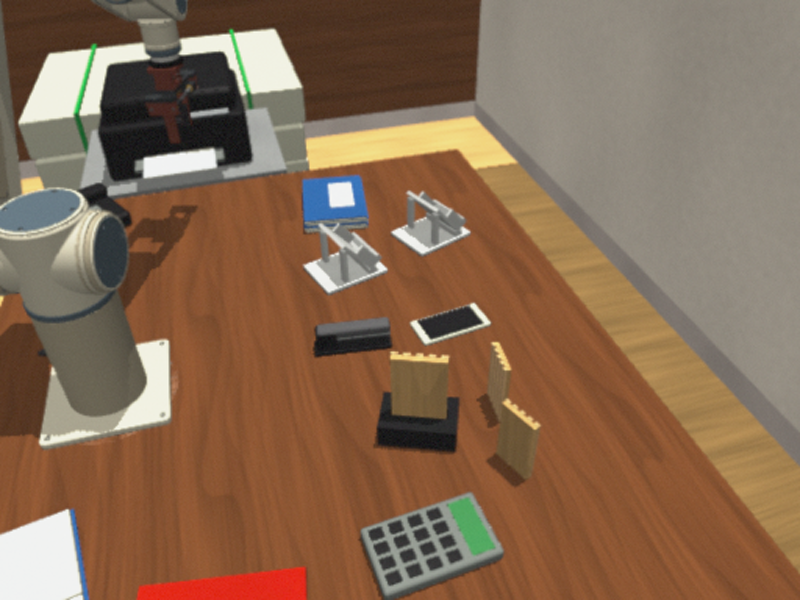

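Top view (800x600 scale): sample candidates are the one in the block (545,315) and two others at (530,240) and (595,250). The block one fits: it is the tallest, and it stands in the block. Stand candidates are (290,333) and (253,223). The first is nearest the base at (415,570). I'll confirm both in one enlarged crop.

```bash
cat > h.py <<'E'
import cv2,numpy as np
from station import env,set_gripper,viewer,workorder
from scipy.spatial.transform import Rotation as R
def ray(n,uv):
    p=viewer.camera_params(n);K=np.array([[p['fx'],0,p['cx']],[0,p['fy'],p['cy']],[0,0,1.]])
    q=cv2.undistortPoints(np.float64(uv).reshape(-1,1,2),K,np.float64(p['dist'])).reshape(-1,2)
    d=np.c_[q[:,0],-q[:,1],-np.ones(len(q))]; T=np.array(p['pose'])
    return T[:3,3],d@T[:3,:3].T
def plane(n,uv,z):
    o,d=ray(n,uv); return o+d*((z-o[2])/d[:,2])[:,None]
def proj(n,P):
    p=viewer.camera_params(n);K=np.array([[p['fx'],0,p['cx']],[0,p['fy'],p['cy']],[0,0,1.]])
    T=np.array(p['pose']);c=(np.atleast_2d(P)-T[:3,3])@T[:3,:3]
    c=c*[1,-1,-1]
    return cv2.projectPoints(c,np.zeros(3),np.zeros(3),K,np.float64(p['dist']))[0].reshape(-1,2)
def tri(a,b):
    (o1,d1),(o2,d2)=ray("top",a),ray("side",b); out=[]
    for u,v in zip(d1,d2):
        s=np.linalg.lstsq(np.c_[u,-v],o2-o1,rcond=None)[0]; p,q=o1+s[0]*u,o2+s[1]*v
        out.append(np.r_[(p+q)/2,np.linalg.norm(p-q)])
    return np.array(out)
E
python3 - <<'E'
import cv2,numpy as np
t=cv2.imread("pics/top0.png");s=cv2.imread("pics/side0.png")
def c(im,x,y,w=66,h=50): return cv2.resize(im[y:y+h,x:x+w],(396,300),interpolation=cv2.INTER_CUBIC)
cv2.imwrite("pics/crop.png",np.vstack([np.hstack([c(t,312,172),c(t,155,185)]),np.hstack([c(s,228,220,92,70),c(s,190,136)])]))
E
```

```text
(no output)
```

View pics/crop.png

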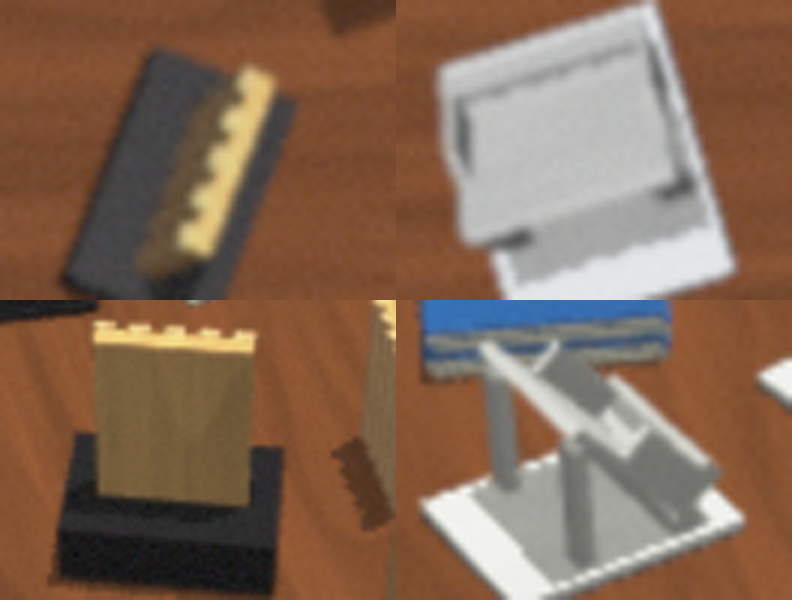

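The crop confirms it: the sample's grooves face left (+y) in the top view and its plain face points right (-y). The stand is seen with its foot corners at crop (650,3) and (735,270), and its panel top edge runs from (467,243) to (683,185). Next I measure.

```bash
python3 - <<'E'
from h import *
np.set_printoptions(precision=1,suppress=True)
t=cv2.imread("pics/top0.png");s=cv2.imread("pics/side0.png")
def big(m,x0,y0,x1,y1):
    w=np.zeros_like(m);w[y0:y1,x0:x1]=m[y0:y1,x0:x1]
    cs=cv2.findContours(w,cv2.RETR_EXTERNAL,cv2.CHAIN_APPROX_NONE)[0];return max(cs,key=cv2.contourArea)
def oak(im):
    b,g,r=[im[...,i].astype(int) for i in range(3)]
    return ((r>185)&(g>140)&(b<200)).astype(np.uint8)
c=big(oak(t),312,172,378,222); r=cv2.minAreaRect(c);bx=plane("top",cv2.boxPoints(r),170)
print("sample",r,bx[:,:2],np.linalg.norm(np.diff(bx,axis=0),axis=1),bx.mean(0))
c=big(oak(s),228,220,300,250);r=cv2.minAreaRect(c);bb=plane("side",cv2.boxPoints(r),170);print("side",r,bb[:,:2],bb.mean(0))
def blk(im): return (im.max(2)<75).astype(np.uint8)
# block top
c=cv2.convexHull(big(blk(t),312,172,378,232)); r=cv2.minAreaRect(c);b=plane("top",cv2.boxPoints(r),45)
print("block",b[:,:2],np.linalg.norm(np.diff(b,axis=0),axis=1),b.mean(0))
# stand
hsv=cv2.cvtColor(t,cv2.COLOR_BGR2HSV);m=((hsv[...,1]<70)&(hsv[...,2]>70)).astype(np.uint8)
for win in((155,178,215,245),(130,110,192,175)):
    c=big(m,*win);h=cv2.approxPolyDP(cv2.convexHull(c),1.5,True)[:,0]
    print("stand px",h.tolist());print(plane("top",h,5)[:,:2])
ang=None
print("panel top top-view z=106.6",plane("top",[(166.8,225.5),(202.8,215.8)],106.6))
E
```

```text
sample ((349.5308837890625, 198.319580078125), (4.9539103507995605, 30.656808853149414), 21.037511825561523) [[ 476.6 -221.5]
 [ 557.3 -256. ]
 [ 552.  -269.1]
 [ 471.3 -234.5]] [87.8 14.1 87.8] [ 514.3 -245.3  170. ]
side ((268.3871765136719, 228.30545043945312), (37.115081787109375, 4.803128242492676), 3.5763344764709473) [[ 469.4 -236.9]
 [ 474.6 -221. ]
 [ 557.9 -255. ]
 [ 551.7 -270.4]] [ 513.4 -245.8  170. ]
block [[ 462.9 -177.1]
 [ 586.4 -228.9]
 [ 556.  -304.1]
 [ 432.8 -251.3]] [133.9  81.1 134. ] [ 509.5 -240.3   45. ]
stand px [[198, 185], [211, 230], [175, 241], [165, 223], [162, 196]]
[[582.4 205.6]
 [438.7 164.1]
 [405.  278.6]
 [462.2 311.1]
 [548.7 321.8]]
stand px [[172, 116], [187, 157], [153, 171], [141, 150], [137, 129], [167, 116]]
[[812.8 293.8]
 [674.2 242. ]
 [630.4 352.7]
 [700.7 394.4]
 [771.9 410.2]
 [813.3 310.5]]
panel top top-view z=106.6 [[448.2 284.1 106.6]
 [475.8 176.9 106.6]]
```

The sample's top end agrees in both views (514,-245, size about 88x14). The stand's foot measures 149.6 x 119.4, with yaw about 16.2 deg and origin about (489,241). I'll check the pocket by projecting its key points into both views.

```bash
cat >> h.py <<'E'
yawS,O=np.radians(16.2),np.array([488.9,240.7,0])
RS=R.from_euler('z',yawS)
RP=RS*R.from_euler('y',-40,degrees=True)   # x->(cos40,0,sin40), z->(-sin40,0,cos40)
def pk(p): return O+RS.apply([45,0,30])+RP.apply(p)
E
python3 - <<'E'
from h import *
print(RP.as_matrix().round(2))
t=cv2.imread("pics/top0.png");s=cv2.imread("pics/side0.png")
ft=[O+RS.apply(p) for p in [(-70,-60,5),(80,-60,5),(80,60,5),(-70,60,5)]]
pp=[pk(p) for p in [(0,-49,100),(0,49,100),(22,-49,60),(22,49,60),(27,-49,10),(27,49,10)]]
out=[]
for n,im,x,y in(("top",t,155,180),("side",s,190,136)):
    k=6;c=cv2.resize(im[y:y+62,x:x+66],None,fx=k,fy=k,interpolation=cv2.INTER_CUBIC)
    for P,col in((ft,(0,0,255)),(pp,(0,255,0))):
        for u in proj(n,np.array(P)): cv2.drawMarker(c,tuple(int(v) for v in (u-[x,y]+.5)*k),col,0,10,1)
    out.append(c)
cv2.imwrite("pics/ov.png",np.hstack(out))
E
```

```text
[[ 0.74 -0.28 -0.62]
 [ 0.21  0.96 -0.18]
 [ 0.64 -0.    0.77]]
```

View pics/ov.png

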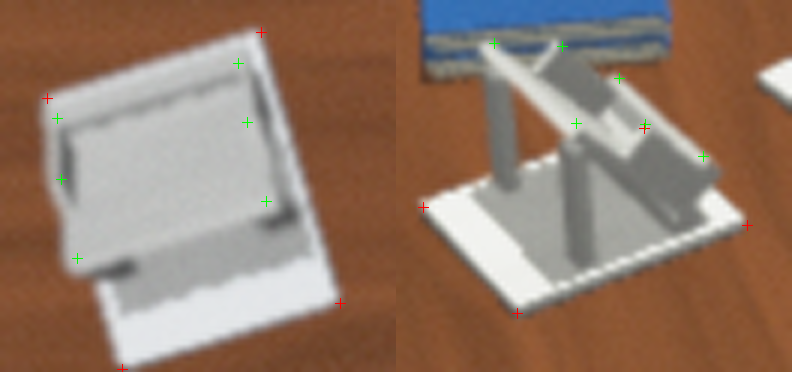

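The projected points land on the foot corners and the panel and lip within about 1 px, so the stand pose holds. Next I check reachability for both grasp signs.

```bash
cat >> h.py <<'E'
A=lambda s:R.from_matrix(np.array([[0,s,0],[s,0,0],[0,0,-1.]]))
RSa=R.from_euler('z',-112.8,degrees=True)
TOP=np.array([514.,-245.3,170.])
q=lambda s:(RSa*A(s)).as_quat()      # at grasp
qp=lambda s:(RP*A(s)).as_quat()      # at pocket
E
python3 - <<'E'
from h import *
for s in(1,-1):
    print(s,"grasp",[None if (a:=env.ik(TOP+[0,0,dz],q(s))) is None else np.round(a,2).tolist() for dz in(40,100,220)])
    print("  place",[None if (a:=env.ik(pk([x,0,200+h]),qp(s))) is None else np.round(a,2).tolist() for x,h in((8,0),(15,75),(20,130))])
E
```

```text
1 grasp [[-0.47, 0.47, 1.82, -0.0, 0.86, 1.5], [-0.47, 0.38, 1.78, -0.0, 0.98, 1.5], [-0.47, 0.25, 1.67, -0.0, 1.22, 1.5]]
  place [None, [0.58, 0.13, 2.41, 4.33, 0.2, 2.19], [0.62, -0.04, 2.42, -1.16, 0.23, 1.41]]
-1 grasp [[-0.47, 0.47, 1.82, -0.0, 0.86, -1.64], [-0.47, 0.38, 1.78, -0.0, 0.98, -1.64], [-0.47, 0.25, 1.67, -0.0, 1.22, -1.64]]
  place [[0.54, 0.36, 2.36, 3.71, 0.31, -0.35], [0.58, 0.13, 2.41, 4.33, 0.2, -0.95], [0.62, -0.04, 2.42, -1.16, 0.23, -1.74]]
```

```bash
cat >> h.py <<'E'
def G(s,phi):  # tool rotation in sample frame
    z=np.array([0,np.sin(phi),-np.cos(phi)]);y=np.array([s,0,0.]);return R.from_matrix(np.c_[np.cross(y,z),y,z])
def tcp(Rs,p,s,phi): # Rs sample rot, p world grasp point on sample -> tcp pos, quat
    r=Rs*G(s,phi); return p-61*r.as_matrix()[:,2], r.as_quat()
E
python3 - <<'E'
from h import *
for s in(1,-1):
  for d in range(-50,51,10):
    ph=np.radians(d); a=[env.ik(*tcp(RSa,TOP+[0,0,-21+dz],s,ph)) for dz in(0,120)]
    b=[env.ik(*tcp(RP,pk([8+x,0,139+h]),s,ph)) for x,h in((0,0),(0,40),(4,80),(10,130))]
    if all(v is not None for v in a+b[:3]): print(s,d,"G",a[0].round(2).tolist(),"P",[None if v is None else v.round(2).tolist() for v in b])
E
```

```text
1 -50 G [-0.45, 0.88, 1.29, -0.04, 1.85, 1.53] P [[0.96, 0.67, 2.02, -1.18, 1.19, 1.91], [0.99, 0.59, 2.06, -1.14, 1.22, 1.89], [1.02, 0.51, 2.09, -1.1, 1.25, 1.85], [1.07, 0.4, 2.12, -1.04, 1.31, 1.79]]
1 -40 G [-0.45, 0.79, 1.38, -0.03, 1.67, 1.53] P [[0.93, 0.58, 2.1, -1.27, 1.01, 1.95], [0.96, 0.5, 2.14, -1.22, 1.04, 1.9], [1.0, 0.41, 2.17, -1.16, 1.08, 1.85], [1.04, 0.3, 2.19, -1.09, 1.14, 1.76]]
1 20 G [-0.48, 0.38, 2.04, 0.08, 0.38, 1.42] P [[0.23, 0.4, 2.37, 2.22, 0.49, -2.33], [0.23, 0.29, 2.41, 2.1, 0.45, -2.19], [0.22, 0.16, 2.44, 1.88, 0.41, -1.96], [0.22, -0.02, 2.45, 1.5, 0.39, -1.55]]
1 30 G [-0.49, 0.37, 2.15, 0.4, 0.12, 1.09] P [[0.1, 0.46, 2.34, 1.9, 0.68, -2.16], [0.08, 0.35, 2.38, 1.81, 0.67, -2.06], [0.07, 0.23, 2.41, 1.68, 0.66, -1.91], [0.05, 0.06, 2.43, 1.47, 0.67, -1.68]]
1 40 G [-0.5, 0.39, 2.24, 2.8, 0.2, -1.32] P [[-0.0, 0.54, 2.28, 1.69, 0.86, -2.09], [-0.02, 0.44, 2.33, 1.63, 0.87, -2.02], [-0.05, 0.32, 2.37, 1.54, 0.88, -1.92], [-0.08, 0.17, 2.4, 1.42, 0.9, -1.76]]
1 50 G [-0.51, 0.46, 2.32, 2.97, 0.52, -1.49] P [[-0.07, 0.62, 2.22, 1.53, 1.04, -2.05], 
[... 1006 characters left out ...]
 2.41, 2.1, 0.45, 0.95], [0.22, 0.16, 2.44, 1.88, 0.41, 1.19], [0.22, -0.02, 2.45, 1.5, 0.39, 1.6]]
-1 30 G [-0.49, 0.37, 2.15, 0.4, 0.12, -2.05] P [[0.1, 0.46, 2.34, 1.9, 0.68, 0.98], [0.08, 0.35, 2.38, 1.81, 0.67, 1.08], [0.07, 0.23, 2.41, 1.68, 0.66, 1.23], [0.05, 0.06, 2.43, 1.47, 0.67, 1.47]]
-1 40 G [-0.5, 0.39, 2.24, 2.8, 0.2, 1.82] P [[-0.0, 0.54, 2.28, 1.69, 0.86, 1.05], [-0.02, 0.44, 2.33, 1.63, 0.87, 1.12], [-0.05, 0.32, 2.37, 1.54, 0.88, 1.22], [-0.08, 0.17, 2.4, 1.42, 0.9, 1.38]]
-1 50 G [-0.51, 0.46, 2.32, 2.97, 0.52, 1.65] P [[-0.07, 0.62, 2.22, 1.53, 1.04, 1.09], [-0.1, 0.53, 2.27, 1.49, 1.05, 1.14], [-0.12, 0.43, 2.31, 1.43, 1.07, 1.21], [-0.15, 0.29, 2.35, 1.35, 1.1, 1.32]]
```

A side lean of about -47 deg in the sample's own plane (s=-1) keeps the wrist well clear of its singularity, and the place joints stay close to the grasp joints. I'll grasp with that.

```bash
cat >> h.py <<'E'
S,PH=-1,np.radians(-47)
def st(): 
    a=env.read_state(); print(round(a['time_s'],2),a['tool_pos'].round(1),a['qpos'].round(2),a['force'].round(1),'w',round(a['width'],1),'g',round(a['grip_force'],1)); return a
E
python3 - <<'E'
from h import *
g=TOP+[0,0,-21]
p,o=tcp(RSa,g,S,PH); zt=R.from_quat(o).as_matrix()[:,2]
env.reach(p-110*zt,o); st()
print(env.move_l(p,rate=120,f_stop=15)); st()
set_gripper(0); st()
print(env.move_l(p+[0,0,60],rate=80,f_stop=30)); st()
for n in("top","side"): cv2.imwrite(f"pics/{n}1.png",viewer.camera(n))
a=cv2.imread("pics/side1.png")[130:330,150:400];b=cv2.imread("pics/top1.png")[130:250,290:440]
cv2.imwrite("pics/g1.png",np.hstack([cv2.resize(a,(400,320)),cv2.resize(b,(400,320))]))
E
```

```text
3.44 [ 629.7 -292.7  265.8] [-0.44  0.89  1.05 -0.04  2.03 -1.62] [ 0.6 -0.4 -0.9] w 87.9 g 0.0
False
4.51 [ 555.8 -262.9  191.2] [-0.45  0.85  1.31 -0.04  1.8  -1.61] [-0.6 -0.7 -1.3] w 87.6 g 0.0
5.61 [ 555.1 -262.6  190.6] [-0.45  0.85  1.31 -0.04  1.8  -1.61] [ 0.9  0.5 -0.2] w 15.7 g 30.0
False
6.51 [ 554.9 -262.5  250.2] [-0.45  0.78  1.3  -0.04  1.88 -1.62] [ 0.4 -0.9 -1.8] w 16.1 g 30.0
```

View pics/g1.png

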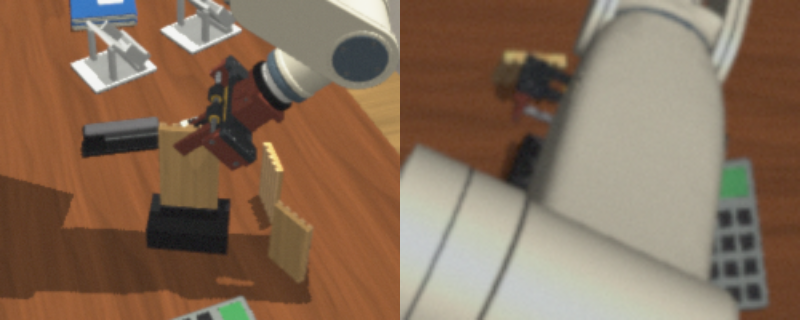

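Side view: the sample is gripped (width 16) and clear of the slot, upright, with its plain face towards the camera. I carry it to above the pocket, touch the panel to locate it, and look.

```bash
python3 - <<'E'
from h import *
p,o=tcp(RSa,TOP+[0,0,-21],S,PH)
env.move_l(p+[0,0,160],rate=180)
env.reach(*tcp(RP,pk([8+14,0,139+130]),S,PH)); st()
pp=lambda x,h,y=0: tcp(RP,pk([8+x,y,139+h]),S,PH)[0]
env.move_l(pp(10,72),rate=120); env.hold(.2); a=st()
print("hit",env.move_l(pp(-8,72),rate=20,f_stop=4)); a=st()
print("pocket pos rel to home:",RP.inv().apply(a['tool_pos']-pp(0,0)).round(1))
for n in("top","side"): cv2.imwrite(f"pics/{n}2.png",viewer.camera(n))
a=cv2.imread("pics/side2.png")[90:210,150:300];b=cv2.imread("pics/top2.png")[150:270,120:270]
cv2.imwrite("pics/g2.png",np.hstack([cv2.resize(a,(400,320),interpolation=cv2.INTER_CUBIC),cv2.resize(b,(400,320),interpolation=cv2.INTER_CUBIC)]))
E
```

```text
9.06 [344.7 245.  282.1] [ 1.05  0.37  2.14 -1.06  1.26 -1.37] [-0.1 -0.7 -1. ] w 15.6 g 30.0
9.89 [376.9 254.7 235.6] [ 1.    0.49  2.1  -1.12  1.2  -1.3 ] [-0.2  0.2 -0.8] w 16.1 g 30.0
hit True
10.46 [370.2 252.8 229.2] [ 1.01  0.5   2.11 -1.12  1.19 -1.28] [1.8 0.  2.5] w 15.9 g 30.0
pocket pos rel to home: [ 0.8  0.1 72. ]
```

View pics/g2.png

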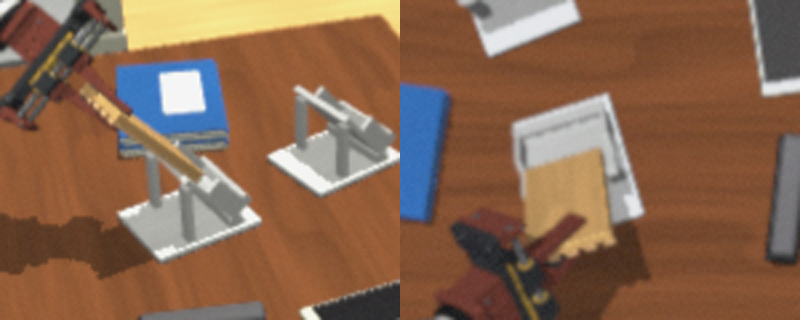

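Top view: the sample's lower end sits over the panel, spanning (524,172) to (601,150), with its plain face up. Next I check its sideways centring against the pocket walls from an enlarged crop.

```bash
python3 - <<'E'
from h import *
im=cv2.imread("pics/top2.png");x,y,k=156,180,12
c=cv2.resize(im[y:y+46,x:x+60],None,fx=k,fy=k,interpolation=cv2.INTER_CUBIC)
for P,col in(([[16.8,-45,72],[16.8,45,72],[16.8,-45,100],[16.8,45,100]],(0,0,255)),([[22,-49,60],[22,49,60],[22,-49,0],[22,49,0],[0,-49,60],[0,49,60]],(0,255,0)),([[0,-49,100],[0,49,100]],(255,0,0))):
    for u in proj("top",np.array([pk(q) for q in P])): cv2.drawMarker(c,tuple(int(v) for v in (u-[x,y]+.5)*k),col,0,14,1)
cv2.imwrite("pics/g3.png",c)
E
```

```text
(no output)
```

View pics/g3.png

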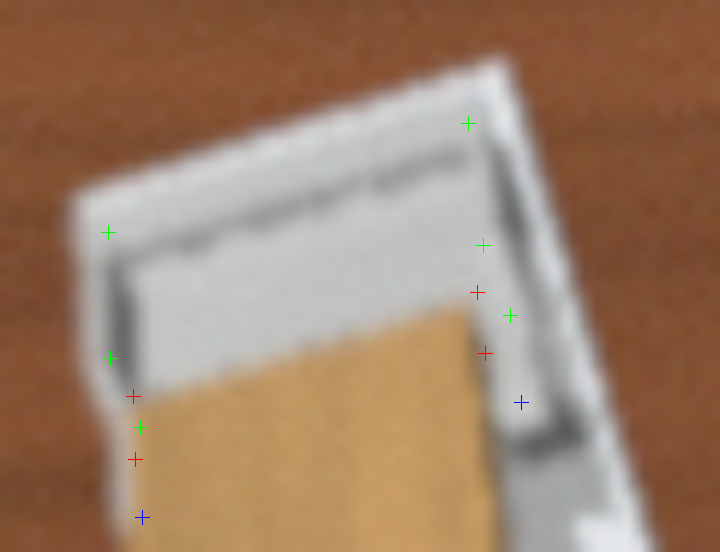

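The sample edges match the prediction. The wall and panel edges suggest the pocket lies about 1.5 mm towards -y, so I shift by that, back off 3 mm from the panel and lower to the ledge under force guard.

```bash
python3 - <<'E'
from h import *
pp=lambda x,h,y=-1.5: tcp(RP,pk([8+x,y,139+h]),S,PH)[0]
rel=lambda a:print("rel",RP.inv().apply(a['tool_pos']-pp(0,0,0)).round(1))
env.move_l(pp(4,70),rate=40)
print(env.move_l(pp(4,12),rate=60,f_stop=8)); rel(st())
print(env.move_l(pp(4,-6),rate=20,f_stop=6)); rel(st())
E
```

```text
False
11.93 [409.9 262.7 185.5] [ 0.95  0.62  2.05 -1.19  1.14 -1.24] [-0.  -0.4 -0.7] w 16.2 g 30.0
rel [ 4.  -1.5 12.2]
True
12.59 [418.  264.6 175. ] [ 0.94  0.64  2.04 -1.21  1.14 -1.23] [-0.6 -0.9  1.9] w 15.9 g 30.0
rel [ 3.7 -1.8 -1.2]
```

The ledge is met at about the expected depth (-1.2 mm). Next I press lightly to the panel, then release and retreat.

```bash
python3 - <<'E'
from h import *
pp=lambda x,h,y=-1.5: tcp(RP,pk([8+x,y,139+h]),S,PH)[0]
rel=lambda a:print("rel",RP.inv().apply(a['tool_pos']-pp(0,0,0)).round(1))
print(env.move_l(pp(-4,-1.2),rate=15,f_stop=5)); rel(st())
set_gripper(26); env.hold(.3); a=st(); rel(a)
set_gripper(50)
r=R.from_quat(a['orientation']).as_matrix()
env.move_l(a['tool_pos']-130*r[:,2],rate=120); st()
for n in("top","side"): cv2.imwrite(f"pics/{n}4.png",viewer.camera(n))
def ov(n,x,y):
    k=6;c=cv2.resize(cv2.imread(f"pics/{n}4.png")[y:y+80,x:x+66],None,fx=k,fy=k,interpolation=cv2.INTER_CUBIC)
    P=np.array([pk(q) for q in [[16,-45,160],[16,45,160],[16,-45,10],[16,45,10]]])
    for u in proj(n,P): cv2.drawMarker(c,tuple(int(v) for v in (u-[x,y]+.5)*k),(0,0,255),0,10,1)
    return c
cv2.imwrite("pics/g4.png",np.hstack([ov("top",155,180),ov("side",180,116)]))
E
```

```text
True
12.91 [416.2 264.4 173.4] [ 0.95  0.64  2.04 -1.21  1.14 -1.22] [ 0.4 -0.   4. ] w 15.9 g 30.0
rel [ 1.3 -1.6 -1.2]
13.61 [416.1 264.1 173.3] [ 0.95  0.64  2.04 -1.21  1.13 -1.22] [0.4 0.1 0.3] w 26.0 g 0.0
rel [ 1.  -1.8 -1.2]
15.43 [334.9 339.1 240.7] [ 1.16  0.53  1.98 -0.98  1.32 -1.33] [ 0.8 -0.5  0. ] w 50.4 g 0.0
```

View pics/g4.png

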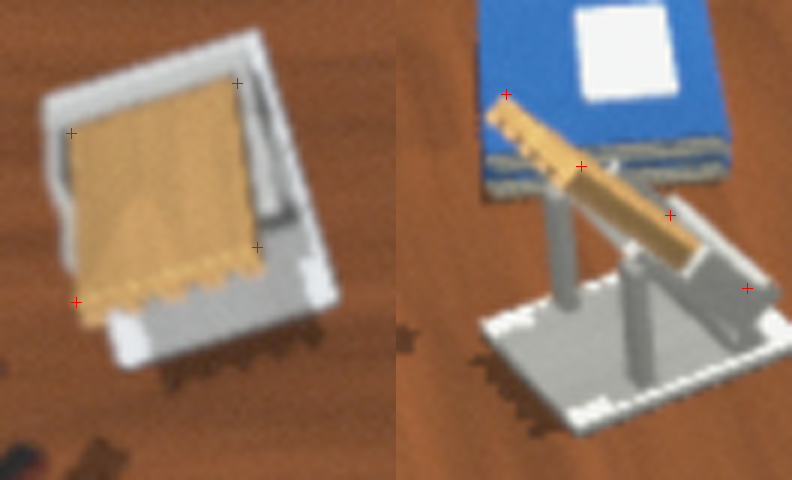

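The sample sits in the pocket. Its upper front edge is at (80,308) to (258,252) in the top view and (508,97) to (580,165) in the side view, within about 1 px of the fully-home prediction. The plain face is outwards and the gripper is clear.

```bash
python3 -c "
from h import *
print(workorder.sign_off())"
```

```text
the job is handed in; nothing more can be done
None
```

The sample is in the pocket of the stand nearest the robot, plain face outwards and resting on the ledge flat against the panel; I handed the job in at about 15.5 s of the 38 s allowed, and no verdict came back.

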